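# Lock a brick sample under its sprung keeper bar

## Robot

A 6-joint arm with a two-finger parallel gripper is mounted at the origin on the work surface. World frame = base frame: x ahead of the robot, y to its left, z up, the work surface at z = 0. Lengths are in m, angles in degrees, forces in N, time in s.
With the tool pointing down it reaches from about 0.325 to 0.85 m from the base axis. Payload 15.5 kg.
Tool frame: the origin (TCP) lies midway between the tips of the shut fingers; the grasp point (between the pads) lies 19 mm behind it; y points along the fingers, x is the direction in which the jaws open and shut, and the axes are right-handed (so a half turn about y gives the same grasp; the last joint's range is limited). The gripper opens to 91 mm and grips with 3 to 60 N. Pads are 32 mm wide; open, the fingers measure 118 mm over their backs; the gripper's body (76 mm by 178 mm) begins 60 mm behind the grasp point.
Start: joints at [60.762, 28.281, 77.091, -0, 74.628, -5.472], TCP at [0.252, 0.572, 0.214] pointing down, gripper open.
Joint ranges: [-166.48, 166.48], [-47.26, 123.95], [12.59, 153.08], [-70.14, 250.14], [6.76, 159.57], [-176.63, 176.63]. Speed limits (degrees/s): [108.29, 108.29, 147.25, 172.46, 172.46, 172.46].

## Interface

Orientations are given as a 3x3 rotation matrix whose columns are the frame's x, y, z axes.
In Python, from bench import ctrl gives the robot as it stands. The module is installed in compiled form; this text tells all that it offers. Calls block until the motion is done:
- ctrl.goto(position, orientation): joint-space move of the TCP to a pose.
- ctrl.move_l(position, vel=0.15, ori=None, contact_N=None): straight line of the TCP; ori=None keeps the orientation; vel is the mean speed in m/s. With contact_N (N) it stops when the force on the tool has changed by that much, and returns True; else False.
- ctrl.movej(angles): joint-space move.
- ctrl.command_gripper(opening): opening from 0.0 (shut) to 1.0 (fully open); the grip force is fixed at half the most; returns when the fingers have stopped.
- ctrl.sleep(seconds).
- ctrl.ik(position, orientation): joint angles nearest the present ones, or None.
- ctrl.read_camera(name): name is "scene" or "top" or "wrist"; returns the picture (420x560x3 uint8, blue, green, red); there is no depth.
- ctrl.camera_params(name): a dict with "fx", "fy", "cx", "cy" (pixels), "pose" (4x4, takes a point from camera to world coordinates); the wrist camera has in their place "T_tool_cam" (4x4, takes a point from camera to tool coordinates, whose origin is the TCP and whose axes are the tool frame's). Camera axes: x right, y up, looking along -z (the intrinsics and any distortion apply to the point x, -y, -z); pixel columns grow to the right and rows downward; lengths in m; the calibration is good to about 2 mm. The wrist camera is an equidistant fisheye: a pixel r from the principal point sees the ray r / f radians off the axis. A picture is of the moment at which its call begins: read the wrist's pose just before it. camera_params takes no time and is no camera call.
A pose or a line that the arm cannot do raises ctrl.MotionError and nothing moves.
- ctrl.sign_off(): hands the job in, once; it reports no verdict.
Readings, each from a call of its own:
- ctrl.current_t(): time.
- ctrl.current_q(): joint angles.
- ctrl.current_dq(): joint speeds.
- ctrl.current_effort(): joint torques, N m.
- ctrl.current_tool_pos(): TCP position.
- ctrl.current_eef_rot(): TCP orientation.
- ctrl.current_contact_force(): force on the tool from outside, world axes, zero at the start.
- ctrl.current_wrist_torque(): the same for the moment, N m.
- ctrl.current_grip_width(): opening from 0.0 (shut) to 1.0 (fully open).
Only numpy, scipy, OpenCV 4.12 (cv2) and the standard library are available. Lean on these libraries where they do the work, as an engineer would, in place of code of your own. Each camera call takes 0.05 s, during which the arm holds its last target.

## Task

Make the brick sample stand ready for drilling: pull up the sprung index pin, turn the swivelling stop until its socket squarely faces the fixed stop, and let the pin drop fully home in the hole there. Then take the sprung keeper bar (the one with two upright lugs), squeeze it short, and release it between the two stops so that its end spigots spring fully home into both sockets, with its lugs still pointing up. Leave the loose tools and offcuts lying where they are.

Things in the scene. Friction and masses are not known exactly. Their poses are not given: they have to be found in the camera images.
- jig: brick sample stand, fixed: plywood board 240 (x) x 310 (y) x 12 mm with a flat brick slice (top 42 mm high), a fixed stop at +y, a swivelling stop at -y and, to -x of the latter, a steel arc track (top 26 mm high) with two 14 mm holes. Origin: on the table, midway between the stops; z up. The stops' faces are at y = -85 and +85 mm (170 mm apart), 48 mm wide, tops 95 mm above the table
- socket_fixed (a point): centre of the bottom of the fixed stop's blind socket: 20 x 20 mm square, 9 mm deep, opening to the jig's -y; 75 mm above the table, at jig x = 0, y = +94 mm
- socket_swivel (a point): the same point of the like socket in the swivelling stop (20 x 20 mm, 9 mm deep, 75 mm above the table, bottom 16 mm from the pivot axis). In the working position it is at jig x = 0, y = -94 mm and opens to the jig's +y; the socket bottoms are then 188 mm apart
- pivot (a point): point on the vertical axis about which the swivelling stop turns (jig x = 0, y = -110 mm, height 12 mm)
- swivel (a joint): angle of the swivelling stop, rad, growing anticlockwise from above: 0 to 0.015 in the parked hole where it starts, 0.873 (50 degrees) in the working hole, its index arm then pointing to the jig's -x. An end stop at 0.888 is just past that hole: turned up to the stop and let go, the pin drops in. Light friction (0.6 N at the knob); it stays where left
- knob (a point): centre of the black index knob, an upright cylinder 30 mm across and 26 mm tall on the end of the index arm, 100 mm from the pivot axis; 75 mm above the table when the pin is home. 13 mm are free between knob and the boss under it (top at 48 mm). Pulled straight up, then carried round the arc with the arm
- pin (a joint): lift of the knob and its 10 mm pin, m: 0 home in a hole, up to 0.026; the pin clears the track from 0.012 up. A spring pulls it down with 4 N at 0 and 6.6 N at 0.026
- bar: sprung keeper bar, loose on the table, lugs up: aluminium 26 mm square outer tube with a steel inner tube sliding in it, 192 mm long when free, about 250 g, a 12 mm square spigot 18 mm long at each end. Origin: on its underside, midway between the tips when free; x from the outer tube's tip (-96 mm) to the inner's (+96 mm); its axis is 13 mm above the underside. Either end fits either socket
- bar_slide (a joint): how much the bar is shortened, m: 0 free, 0.034 at the hard stop (158 mm overall); spring force 4 N at 0, 10.8 N at 0.034. In the sockets, tips touching both bottoms, it stands at 0.004
- lug_a (a point): centre of the lug on the outer tube, a steel plate 6 mm along the bar, 24 mm across it, from 26 to 66 mm above the bar's underside (its centre at 46 mm). The lugs' outer faces are 66 mm apart when free and 32 mm when fully squeezed together; squeezing them from outside shortens the bar
- lug_b (a point): centre of the like lug on the inner tube
- tip_a (a point): centre of the end face of the outer tube's spigot
- tip_b (a point): centre of the end face of the inner tube's spigot
- offcut: bystander: plain open aluminium square tube offcut, 180 x 26 x 26 mm, no lugs, lying loose near the bar; origin at the centre of its underside, x along it. Leave it alone
- angle: bystander: small perforated steel angle, 100 mm long, 36 mm wide and high, lying loose between bar and offcut; origin at the centre of its underside, x along it. Leave it alone
- driver: bystander: black-handled screwdriver lying on the table; origin at the centre of its underside. Leave it alone
There are look-alikes about, which are no part of the job. What is shaped like the bar but purple or yellow is not meant.

How it is judged (in metres and radians):
On the way, in this order (a step that is already met when the one before it is completed fails the run):
1. the index pin is pulled clear of the parked hole (value of joint pin above 0.012 m), for 0.1 s.
2. the swivelling stop faces the fixed stop and the pin is home in the working hole (value of joint swivel above 0.84 rad and value of joint pin below 0.003 m), for 0.2 s.
3. the keeper bar is off the table and squeezed short (by 11 mm or more) (value of joint bar_slide above 0.011 m and height (world z) of bar above 0.03 m), for 0.1 s.
At the end, for the whole second after the job is handed in: the swivelling stop is at 0.84 rad or more with the index pin home (lift under 3 mm); the bar's two spigot tips are each within 8.5 mm of the bottom centre of a socket, one in each stop, either way round; the bar is shortened by less than 8 mm, its lugs point up (within 0.4 rad) and it is at rest (all of step 2 and ((distance between tip_a and socket_fixed below 0.0085 m and distance between tip_b and socket_swivel below 0.0085 m) or (distance between tip_b and socket_fixed below 0.0085 m and distance between tip_a and socket_swivel below 0.0085 m)) and value of joint bar_slide below 0.008 m and angle between bar's own z axis and vertical below 0.4 rad and linear speed of bar below 0.02 m/s); the robot touches nothing.
It fails at once if the aluminium offcut is moved more than 30 mm (distance of offcut from where it was at the start of the episode above 0.03 m).
It fails at once if the steel angle is moved more than 30 mm (distance of angle from where it was at the start of the episode above 0.03 m).
It fails at once if the screwdriver is moved more than 30 mm (distance of driver from where it was at the start of the episode above 0.03 m).
It also fails if it takes over 54 s, if anything falls off the work surface, if the arm or the gripper's body presses on something with over 40 N, if the wrist force passes 120 N, or if a joint passes its speed limit or range.

## Working session

There is one attempt and no reset: what is moved stays moved. The work goes in short steps, each a Python script; the robot and the scene stay as the last script left them, time stands still between calls to the robot, and variables do not carry over. Pictures are saved under pics/ and viewed, and the job is handed in when it is done.

```bash
mkdir -p pics; ls
python3 - <<'E'
from bench import ctrl
import cv2, numpy as np
for n in ("scene","top","wrist"):
    im=ctrl.read_camera(n); cv2.imwrite(f"pics/{n}0.png",im)
    p=ctrl.camera_params(n); print(n,{k:(np.round(v,4).tolist() if not isinstance(v,str) else v) for k,v in p.items()})
print(ctrl.current_t(), ctrl.current_tool_pos(), ctrl.current_eef_rot())
E
```

```text
pics
scene {'fx': 521.9431, 'fy': 521.9431, 'cx': 281.5285, 'cy': 213.3704, 'pose': [[-0.0298, -0.6743, 0.7378, 1.8815], [0.9993, -0.0048, 0.0359, -0.0421], [-0.0207, 0.7384, 0.674, 1.3592], [0.0, 0.0, 0.0, 1.0]]}
top {'fx': 496.2474, 'fy': 496.2474, 'cx': 266.9974, 'cy': 216.2778, 'pose': [[-0.0265, 0.9873, -0.1564, 0.2516], [-0.9996, -0.0256, 0.0074, -0.1161], [0.0033, 0.1565, 0.9877, 1.5745], [0.0, 0.0, 0.0, 1.0]]}
wrist {'fx': 325.1923, 'fy': 325.1923, 'cx': 280.7799, 'cy': 214.117, 'T_tool_cam': [[1.0, -0.0002, -0.0, 0.0001], [0.0, 0.2879, -0.9576, -0.1705], [0.0002, 0.9576, 0.2879, 0.0813], [0.0, 0.0, 0.0, 1.0]]}
0.15 [0.25174073 0.5717435  0.21347733] [[ 4.03033238e-01 -4.40011351e-04 -9.15185236e-01]
 [ 9.15184865e-01 -8.27140212e-04  4.03033472e-01]
 [-9.34325812e-04 -9.99999561e-01  6.93267308e-05]]
```

View pics/top0.png

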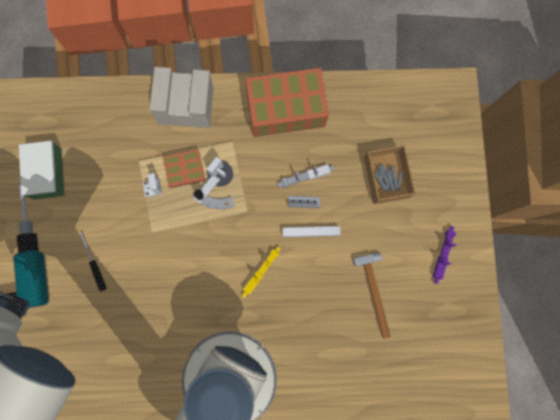

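View pics/scene0.png

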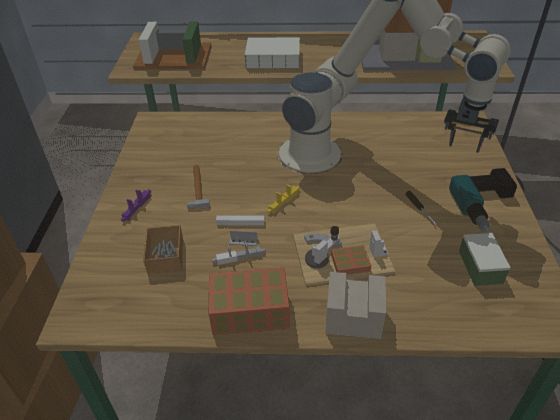

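View pics/wrist0.png

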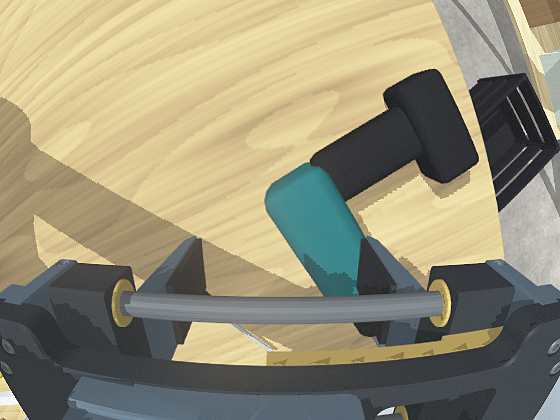

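Run:
```python
import cv2
a=cv2.imread("pics/top0.png")[130:250,130:350]; cv2.imwrite("pics/top0c.png",cv2.resize(a,None,fx=3.6,fy=3.6,interpolation=cv2.INTER_CUBIC))
a=cv2.imread("pics/scene0.png")[200:300,200:400]; cv2.imwrite("pics/scene0c.png",cv2.resize(a,None,fx=4,fy=4,interpolation=cv2.INTER_CUBIC))
```

```text
(no output)
```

View pics/top0c.png

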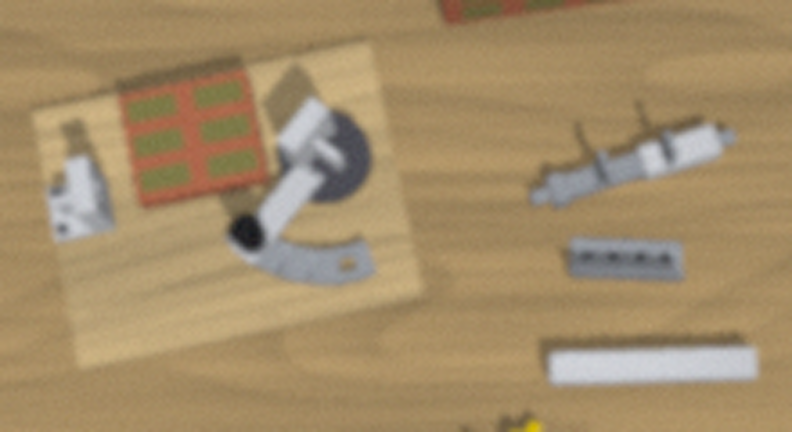

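View pics/scene0c.png

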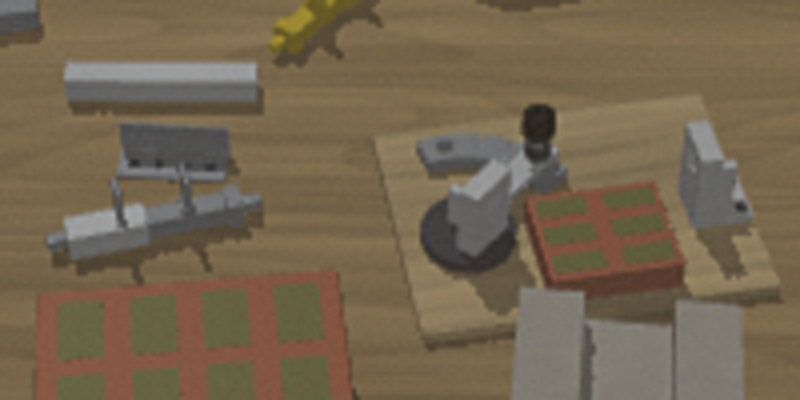

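```bash
cat > h.py <<'E'
import numpy as np, cv2
from bench import ctrl
def ray(name,uv,tool=None):
    p=ctrl.camera_params(name); u,v=uv
    a=(u-p["cx"])/p["fx"]; b=(v-p["cy"])/p["fy"]
    if name=="wrist":
        r=np.hypot(a,b); s=np.sin(r)/r if r>1e-9 else 1
        d=np.array([a*s,-b*s,-np.cos(r)])
        T=np.eye(4); T[:3,:3]=tool[1]; T[:3,3]=tool[0]; P=T@np.array(p["T_tool_cam"])
    else:
        d=np.array([a,-b,-1.]); P=np.array(p["pose"])
    return P[:3,3],P[:3,:3]@d
def plane(name,uv,z,tool=None):
    o,d=ray(name,uv,tool); return o+d*(z-o[2])/d[2]
def tri(rays):
    A=np.zeros((3,3));b=np.zeros(3)
    for o,d in rays:
        d=d/np.linalg.norm(d);M=np.eye(3)-np.outer(d,d);A+=M;b+=M@o
    x=np.linalg.solve(A,b); return x,[np.linalg.norm(np.cross(x-o,d/np.linalg.norm(d))) for o,d in rays]
def R(yaw):  # jaw direction yaw (rad), tool down
    c,s=np.cos(yaw),np.sin(yaw)
    return np.array([[c,0,-s],[s,0,c],[0,-1,0]])
def snap(name,fn):
    tool=(ctrl.current_tool_pos(),ctrl.current_eef_rot()); im=ctrl.read_camera(name); cv2.imwrite(fn,im); return im,tool
E
python3 - <<'E'
from h import *
c=lambda q:(q[0]/3.6+130-.36,q[1]/3.6+130-.36)
cor=[plane("top",c(q),.012) for q in [(33,110),(370,42),(422,292),(80,367)]]
print(np.round(cor,4)); m=np.mean(cor,0); print("centre",m, [np.linalg.norm(cor[i]-cor[i-1]) for i in range(4)])
y=(cor[0]+cor[3]-cor[1]-cor[2]); x=cor[0]+cor[1]-cor[2]-cor[3]
print("yaw", np.degrees(np.arctan2(y[1],y[0]))-90, np.degrees(np.arctan2(x[1],x[0])))
print("knob",plane("top",c((248,232)),.088), "disc", plane("top",c((325,157)),.014))
for n,q in dict(a=(530,195),b=(735,135)).items(): print(n,plane("top",c(q),.013))
for n,q in dict(la=(601,152),lb=(668,137)).items(): print(n,plane("top",c(q),.066))
s=lambda q:(q[0]/4+200,q[1]/4+200)
print("knob tri",tri([ray("top",c((248,232))),ray("scene",s((540,112)))]))
print(ctrl.current_t())
E
```

```text
[[ 0.6938  0.2829  0.012 ]
 [ 0.7496 -0.0216  0.012 ]
 [ 0.5185 -0.0641  0.012 ]
 [ 0.4593  0.2383  0.012 ]]
centre [0.60530797 0.10887829 0.012     ] [np.float64(0.23871182264479743), np.float64(0.30948817117019795), np.float64(0.23504619078491476), np.float64(0.3080810376646768)]
yaw 10.732671484536453 10.594523513637128
knob [0.56091144 0.07985434 0.088     ] disc [0.643104   0.02030706 0.014     ]
a [ 0.60377134 -0.16240962  0.013     ]
b [ 0.65422282 -0.34838645  0.013     ]
la [ 0.62837585 -0.22353513  0.066     ]
lb [ 0.64025934 -0.28220825  0.066     ]
knob tri (array([0.56147792, 0.07990931, 0.08528237]), [np.float64(0.0003008376455724498), np.float64(0.0003008376455723828)])
0.15
```

Run:
```python
from h import *
t=ctrl.current_t()
ctrl.goto(np.array([.5615,.080,.20]),R(np.radians(51.6)))
print(ctrl.current_t()-t, ctrl.current_tool_pos(),ctrl.current_q())
snap("wrist","pics/w1.png")
```

```text
2.0917 [0.56142653 0.08079981 0.20001025] [ 2.15298697e+00  2.44455085e+01  8.64463547e+01  8.89962220e-03
  6.91066020e+01 -4.95079857e+01]
```

View pics/w1.png

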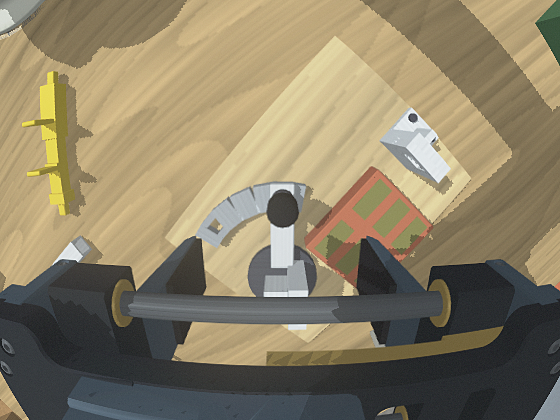

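Run:
```python
import cv2
a=cv2.imread("pics/w1.png")
cv2.imwrite("pics/w1a.png",cv2.resize(a[170:310,190:340],None,fx=4,fy=4,interpolation=cv2.INTER_CUBIC))
cv2.imwrite("pics/w1b.png",cv2.resize(a[95:195,370:470],None,fx=5,fy=5,interpolation=cv2.INTER_CUBIC))
```

```text
(no output)
```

View pics/w1a.png

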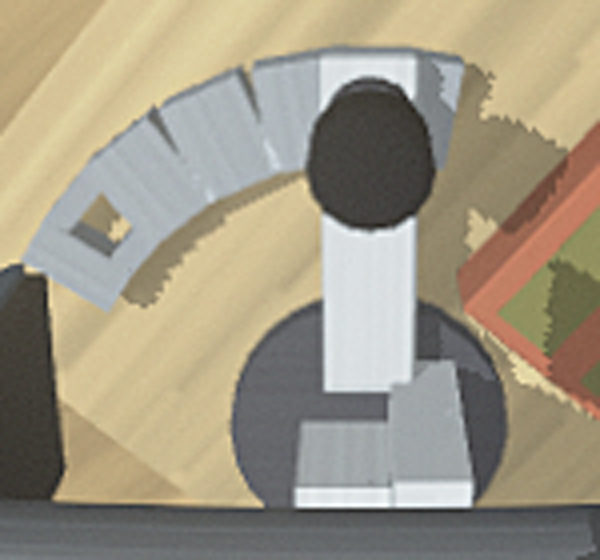

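View pics/w1b.png

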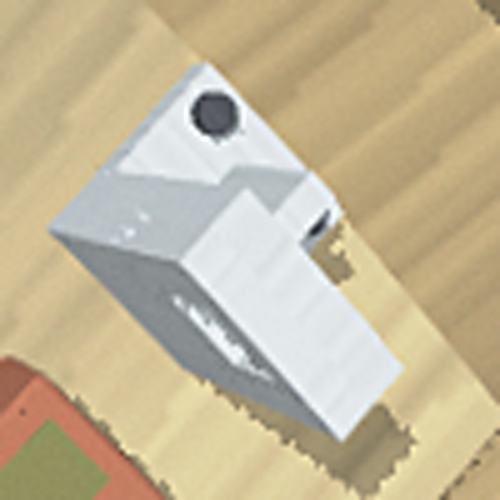

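Run:
```python
from h import *
tool=(ctrl.current_tool_pos(),ctrl.current_eef_rot())
a=lambda x,y:((x+.5)/4-.5+190,(y+.5)/4-.5+170)
b=lambda x,y:((x+.5)/5-.5+370,(y+.5)/5-.5+95)
W=lambda uv,z:plane("wrist",uv,z,tool)
f1,f2,b1,b2=[W(b(*q),.095) for q in [(183,262),(342,440),(250,190),(402,370)]]
print(np.round([f1,f2,b1,b2],4), np.linalg.norm(f1-f2))
xd=f2-f1; print("jig yaw from stop",np.degrees(np.arctan2(xd[1],xd[0])), np.degrees(np.arctan2(*(b2-b1)[1::-1])))
k=W(a(371,164),.088); print("knob",k)
L=W(a(233,430),.015);Rr=W(a(507,430),.015);T=W(a(370,297),.015); print("disc",L,Rr,T,np.linalg.norm(L-Rr))
# circle thru 3
pts=np.array([L,Rr,T])[:,:2]
A=np.c_[2*pts,np.ones(3)];s=np.linalg.solve(A,(pts**2).sum(1));print(s[:2],np.sqrt(s[2]+s[:2]@s[:2]))
cor=[W(q,.012) for q in [(337,38),(512,155),(168,240)]];print("corners",np.round(cor,4),np.linalg.norm(cor[0]-cor[1]),np.linalg.norm(cor[0]-cor[2]))
for i,j in((0,1),(2,0)):
  d=cor[j]-cor[i];print(np.degrees(np.arctan2(d[1],d[0])))
print("hole W",W(a(100,226),.026))
yaw=np.radians(10.7);x=np.array([np.cos(yaw),np.sin(yaw)]);y=np.array([-x[1],x[0]])
o=(f1+f2)[:2]/2-.085*y;print("origin",o,"pivot",o-.11*y)
p=o-.11*y; d=k[:2]-p; print(np.linalg.norm(d),np.degrees(np.arctan2(d[1],d[0]))-10.7)
```

```text
[[0.583  0.206  0.095 ]
 [0.6297 0.2145 0.095 ]
 [0.58   0.2243 0.095 ]
 [0.6262 0.2323 0.095 ]] 0.047540033093333885
jig yaw from stop 10.312965073302543 9.799926957784718
knob [0.56269383 0.08199169 0.088     ]
disc [ 0.62009782 -0.0169407   0.015     ] [0.67254318 0.04932347 0.015     ] [0.6112908  0.04376561 0.015     ] 0.08450713853893345
[0.64454353 0.01759778] 0.04231429642304153
corners [[ 0.4626  0.2376  0.012 ]
 [ 0.7082  0.3559  0.012 ]
 [ 0.5222 -0.0651  0.012 ]] 0.27260555797870695 0.3085690187783187
25.725457550392427
101.13040921786003
hole W [ 5.43607126e-01 -4.83523729e-04  2.60000000e-02]
origin [0.6221234  0.12669763] pivot [0.64254672 0.01861022]
0.10194947131909365 130.85998997508696
```

```bash
cat >> h.py <<'E'
JY=np.radians(10.7); PIV=np.array([.642,.0186])
def kp(swv,z,r=.1):
    a=np.radians(130)+JY+swv
    return np.array([PIV[0]+r*np.cos(a),PIV[1]+r*np.sin(a),z]), R(a-np.pi/2)
E
python3 - <<'E'
from h import *
p,o=kp(.008,.12); ctrl.goto(p,o)
p,o=kp(.008,.057); print(ctrl.move_l(p,vel=.1,contact_N=8))
ctrl.command_gripper(0.0)
print("w",ctrl.current_grip_width()*91,ctrl.current_contact_force(),ctrl.current_tool_pos()-p)
p[2]=.077; print(ctrl.move_l(p,vel=.05))
print("w",ctrl.current_grip_width()*91,ctrl.current_contact_force(),ctrl.current_tool_pos()-p,ctrl.current_t())
snap("wrist","pics/w2.png")
E
```

```text
False
w 29.519050688124196 [-0.17410933 -0.42389599 -0.3330854 ] [-6.06595444e-05 -6.89034676e-08 -3.25257977e-05]
False
w 28.914997262635335 [ 1.58043222 -0.95911703 -7.34361727] [1.75181241e-05 4.70789985e-05 1.21379439e-04] 5.0167
```

View pics/w2.png

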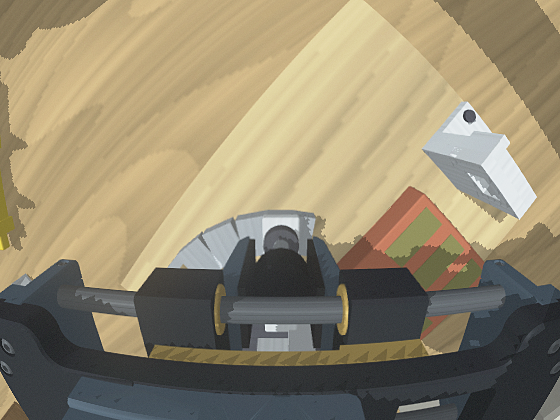

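The knob is held between the pads at about (283,265), and the 7 N downward pull shows the pin spring is stretched. Next I swing it round.

Run:
```python
from h import *
for s in np.linspace(.008,.84,9)[1:]:
    p,o=kp(s,.077); ctrl.move_l(p,vel=.08,ori=o)
    print(round(s,3),np.round(ctrl.current_contact_force(),1))
hit=False
for s in (.86,.875,.89,.905):
    p,o=kp(s,.077); hit=ctrl.move_l(p,vel=.03,ori=o,contact_N=6)
    print(round(s,3),hit,np.round(ctrl.current_contact_force(),1),ctrl.current_tool_pos())
    if hit: break
print(ctrl.current_t())
```

```text
0.112 [ 0.4 -1.  -7.1]
0.216 [ 0.8 -1.7 -6.9]
0.32 [ 0.7 -0.7 -5.8]
0.424 [-1.2 -1.4 -7.6]
0.528 [-1.1 -0.3 -6.1]
0.632 [-1.4 -1.  -6.4]
0.736 [-2.3 -0.4 -6.5]
0.84 [-2.6 -1.  -7.2]
0.86 False [-1.9 -2.3 -6.8] [0.54336771 0.00157195 0.07696285]
0.875 False [-3.4 -0.8 -6.4] [ 5.43656866e-01 -1.35495317e-04  7.69729004e-02]
0.89 False [-4.1 -1.6 -7. ] [ 0.54401614 -0.00174753  0.07696409]
0.905 False [-3.5  8.  -6.3] [ 0.54402082 -0.00210052  0.07687043]
8.3333
```

Run:
```python
from h import *
ctrl.command_gripper(0.6); ctrl.sleep(.3)
t=np.array(ctrl.current_tool_pos()); print(t,ctrl.current_contact_force())
snap("wrist","pics/w3.png")
ctrl.move_l(t+[0,0,.123],vel=.2)
_,tool=snap("wrist","pics/w4.png"); print(tool[0],tool[1]); np.save("w4.npy",np.c_[tool[0],tool[1]])
print(ctrl.current_t())
import cv2
a=cv2.imread("pics/w4.png");cv2.imwrite("pics/w4a.png",cv2.resize(a[170:310,190:340],None,fx=4,fy=4,interpolation=cv2.INTER_CUBIC))
```

```text
[ 0.54439518 -0.00312577  0.07698682] [-0.62017634 -0.08759825  0.1499892 ]
[ 0.54381813 -0.00306416  0.19905641] [[-2.17367372e-01 -1.22273940e-03 -9.76089100e-01]
 [ 9.76089784e-01  1.37805393e-04 -2.17367696e-01]
 [ 4.00294389e-04 -9.99999243e-01  1.16354904e-03]]
10.0833
```

View pics/w4.png

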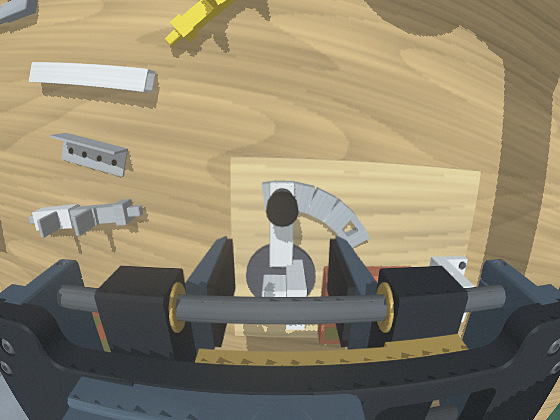

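View pics/w4a.png

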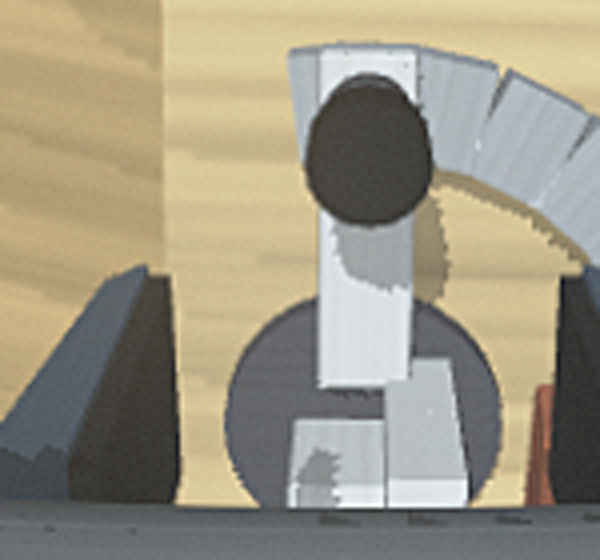

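Run:
```python
from h import *
p,o=kp(.88,.105)
ctrl.command_gripper(0.0)
ctrl.move_l(p,vel=.2,ori=o)
p[2]=.078; print(ctrl.move_l(p,vel=.03,contact_N=6),ctrl.current_tool_pos(),ctrl.current_contact_force())
p[2]=.21; ctrl.move_l(p,vel=.25); ctrl.command_gripper(1.0)
c=np.array([.633,-.255,.25]); ctrl.goto(c,R(np.radians(105)))
im,tool=snap("wrist","pics/w5.png"); print(tool[0],ctrl.current_t(),ctrl.current_q())
```

```text
True [ 0.54393815 -0.00070294  0.0880826 ] [-2.84109353  0.01973475 13.94281176]
[ 0.63279072 -0.25362358  0.24972957] 15.375 [-2.68413614e+01  3.14897394e+01  6.53690308e+01  1.83778083e-02
  8.31803511e+01 -1.31913211e+02]
```

View pics/w5.png

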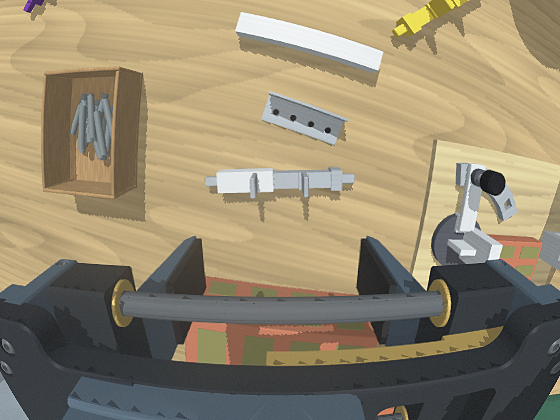

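Touching the knob top at z = 0.0881 (expected 0.088) confirms the pin is home. In the wrist view, these could be taken for the bar:
- Grey bar with two lugs at (280,180): this one matches, being an aluminium outer tube with a steel inner tube and two lugs.
- Yellow look-alike at (435,15): wrong colour.
- Purple look-alike at (35,3): wrong colour.
- Offcut at (310,48): no lugs.

Next, an enlarged crop to confirm.

Run:
```python
import cv2
a=cv2.imread("pics/w5.png");cv2.imwrite("pics/w5a.png",cv2.resize(a[155:225,195:365],None,fx=4.5,fy=4.5,interpolation=cv2.INTER_CUBIC))
```

```text
(no output)
```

View pics/w5a.png

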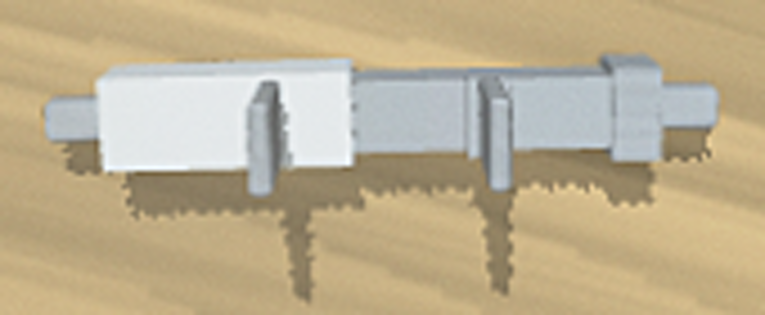

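Run:
```python
from h import *
tool=(ctrl.current_tool_pos(),ctrl.current_eef_rot())
a=lambda x,y:((x+.5)/4.5-.5+195,(y+.5)/4.5-.5+155)
W=lambda uv,z:plane("wrist",uv,z,tool)
la,lb=W(a(261,146),.066),W(a(499,140),.066); ta,tb=W(a(45,120),.013),W(a(718,107),.013)
for p,q in((la,lb),(ta,tb)):
    d=q-p; print(p,q,"len",np.linalg.norm(d),"mid",(p+q)/2,"yaw",np.degrees(np.arctan2(d[1],d[0])))
```

```text
[ 0.63491791 -0.28536125  0.066     ] [ 0.61813487 -0.22882133  0.066     ] len 0.058978242514284185 mid [ 0.62652639 -0.25709129  0.066     ] yaw 106.5327368771105
[ 0.65528814 -0.34960209  0.013     ] [ 0.60129405 -0.16355935  0.013     ] len 0.19371954871199892 mid [ 0.62829109 -0.25658072  0.013     ] yaw 106.18400163418846
```

Run:
```python
from h import *
o=R(np.radians(106.2)); c=np.array([.6275,-.2568,.10])
ctrl.goto(c,o)
c[2]=.032; print(ctrl.move_l(c,vel=.12,contact_N=8),ctrl.current_tool_pos())
ctrl.command_gripper(0.0)
print("w",ctrl.current_grip_width()*91,ctrl.current_contact_force())
c[2]=.20; ctrl.move_l(c,vel=.15)
print("w",ctrl.current_grip_width()*91,ctrl.current_contact_force(),ctrl.current_tool_pos(),ctrl.current_t())
snap("wrist","pics/w6.png"); snap("scene","pics/s6.png")
a=cv2.imread("pics/s6.png");cv2.imwrite("pics/s6a.png",cv2.resize(a[130:270,150:400],None,fx=3.2,fy=3.2,interpolation=cv2.INTER_CUBIC))
```

```text
False [ 0.6281415  -0.25712     0.03297086]
w 32.00446829253124 [-0.29851691 -2.68417376  5.68643081]
w 31.262968237528423 [ 0.24778585  0.60926308 -2.89706756] [ 0.6270274  -0.25652175  0.19892937] 18.9417
```

View pics/w6.png

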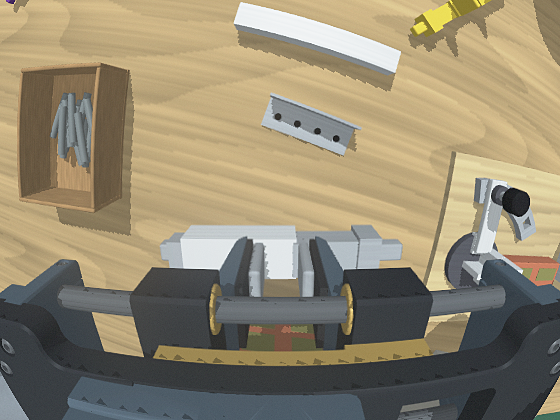

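View pics/s6a.png

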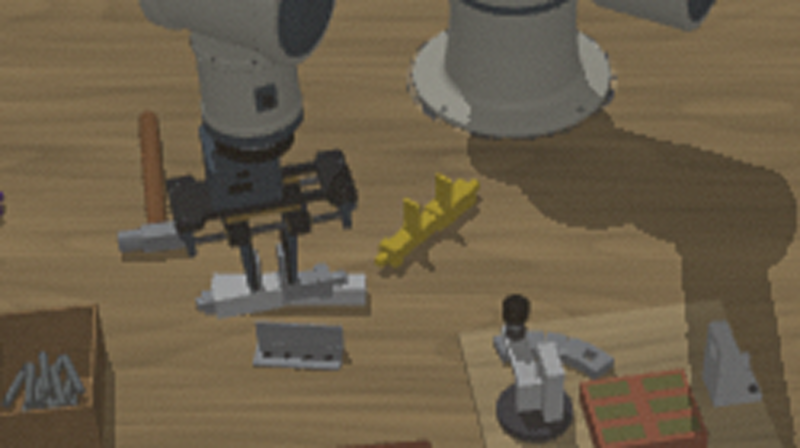

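Run:
```python
from h import *
a=cv2.imread("pics/w6.png");cv2.imwrite("pics/w6a.png",cv2.resize(a[215:290,150:415],None,fx=3,fy=3,interpolation=cv2.INTER_CUBIC))
tool=(ctrl.current_tool_pos(),ctrl.current_eef_rot())
t1,t2=plane("wrist",(162,249),.179,tool),plane("wrist",(402,249),.179,tool)
print(t1,t2,np.linalg.norm(t1-t2)); print("tool frame:",[tool[1].T@(t-tool[0]) for t in (t1,t2)])
```

```text
[ 0.64927828 -0.33258726  0.179     ] [ 0.60476369 -0.17898755  0.179     ] 0.15992004258433487
tool frame: [array([-0.07919856,  0.01985282, -0.00015951]), array([ 0.08072134,  0.02004186, -0.0002571 ])]
```

View pics/w6a.png

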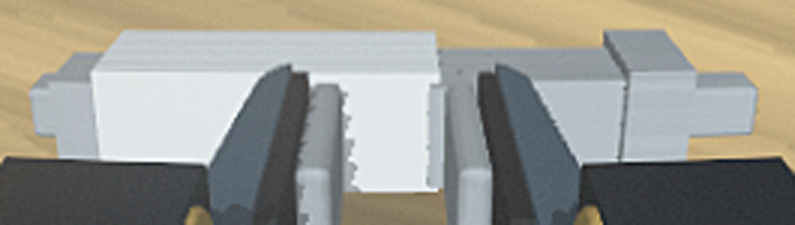

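Run:
```python
from h import *
o=R(np.radians(100.7)); c=np.array([.6218,.1267,.26])
t=np.array(ctrl.current_tool_pos()); t[2]=.27; ctrl.move_l(t,vel=.2)
ctrl.goto(c,o); c[2]=.15; ctrl.move_l(c,vel=.15); ctrl.sleep(.2)
im,tool=snap("wrist","pics/w7.png"); print(tool[0],tool[1],ctrl.current_t())
a=im[205:330,120:440];cv2.imwrite("pics/w7a.png",cv2.resize(a,None,fx=2.5,fy=2.5,interpolation=cv2.INTER_CUBIC))
snap("top","pics/t7.png")
```

```text
[0.62227242 0.12673359 0.15090998] [[-1.85613076e-01  1.48280205e-03 -9.82621793e-01]
 [ 9.82622907e-01  1.88137027e-04 -1.85613003e-01]
 [-9.03597983e-05 -9.99998883e-01 -1.49195595e-03]] 22.1
```

View pics/w7.png

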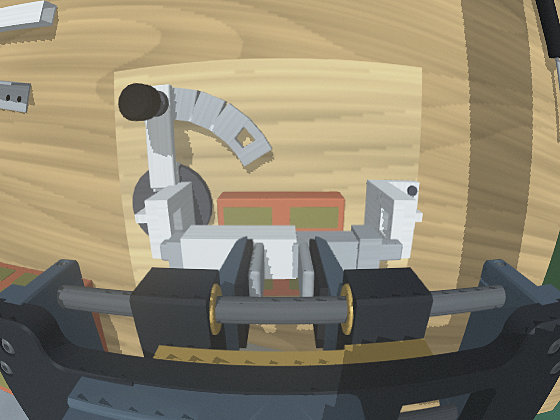

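View pics/w7a.png

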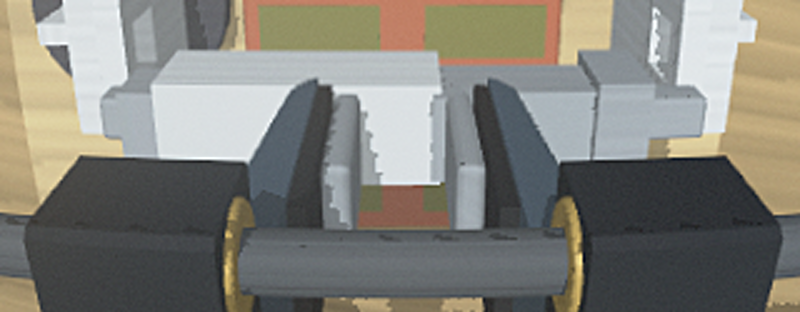

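Run:
```python
import cv2
a=cv2.imread("pics/w7.png")
l=cv2.resize(a[165:275,125:215],None,fx=4.4,fy=4.4,interpolation=cv2.INTER_CUBIC);r=cv2.resize(a[165:275,345:435],None,fx=4.4,fy=4.4,interpolation=cv2.INTER_CUBIC)
cv2.imwrite("pics/w7b.png",cv2.hconcat([l,r]));print(l.shape)
```

```text
(484, 396, 3)
```

View pics/w7b.png

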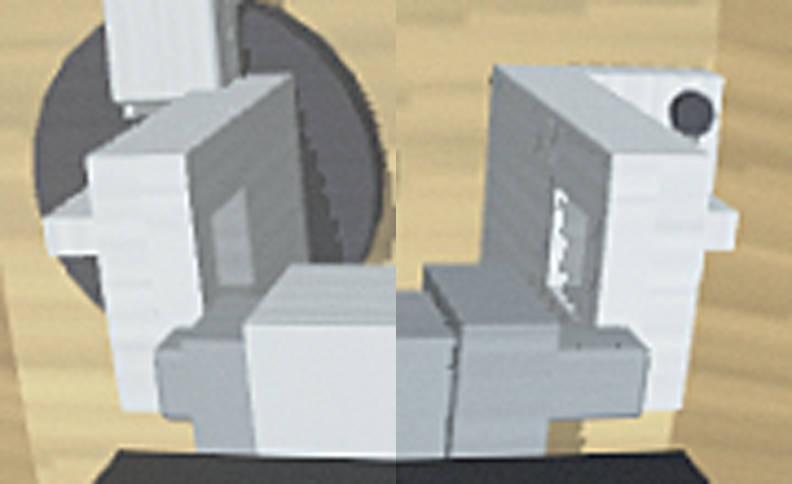

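Run:
```python
from h import *
tool=(ctrl.current_tool_pos(),ctrl.current_eef_rot())
A=lambda x,y,u0:((x+.5)/4.4-.5+u0,(y+.5)/4.4-.5+165)
for n,q,z in [("L inner",(187,155,125),.095),("L outtop",(88,157,125),.095),("L outbot",(122,408,125),.095),
 ("R inner",(214,153,345),.095),("R outtop",(310,153,345),.095),("R outbot",(286,408,345),.095),
 ("tipL up edge mid",(158,392,125),.131),("tipR",(250,385,345),.131)]:
    w=plane("wrist",A(*q),z,tool); d=tool[1].T@(w-tool[0]); print(n,np.round(w,4),"tool x,z",np.round(d[[0,2]],4))
```

```text
L inner [0.6139 0.0386 0.095 ] tool x,z [-0.0851  0.0245]
L outtop [0.6175 0.0202 0.095 ] tool x,z [-0.1039  0.0243]
L outbot [0.664  0.0292 0.095 ] tool x,z [-0.1036 -0.0231]
R inner [0.5821 0.2045 0.095 ] tool x,z [0.0838 0.0248]
R outtop [0.5786 0.2222 0.095 ] tool x,z [0.1019 0.0251]
R outbot [0.6255 0.2329 0.095 ] tool x,z [ 0.1037 -0.023 ]
tipL up edge mid [0.6405 0.0482 0.131 ] tool x,z [-0.0806 -0.0035]
tipR [0.6094 0.2062 0.131 ] tool x,z [ 0.0805 -0.0023]
```

Run:
```python
from h import *
t=np.array(ctrl.current_tool_pos());o=np.array(ctrl.current_eef_rot())
c=np.array([.6222,.1267,.095])+R(np.radians(100.7))@[-.0005,0,.0008]
print(ctrl.move_l(c,vel=.06,ori=R(np.radians(100.7)),contact_N=8)); ctrl.sleep(.2)
print(ctrl.current_tool_pos()-c,ctrl.current_contact_force(),ctrl.current_t())
snap("wrist","pics/w8.png")
snap("scene","pics/s8.png")
a=cv2.imread("pics/s8.png");cv2.imwrite("pics/s8a.png",cv2.resize(a[180:300,260:420],None,fx=4.5,fy=4.5,interpolation=cv2.INTER_CUBIC))
```

```text
False
[1.89430627e-04 7.80838825e-06 3.63176117e-04] [ 0.81130645 -0.23954412 -2.57428632] 23.4167
```

View pics/w8.png

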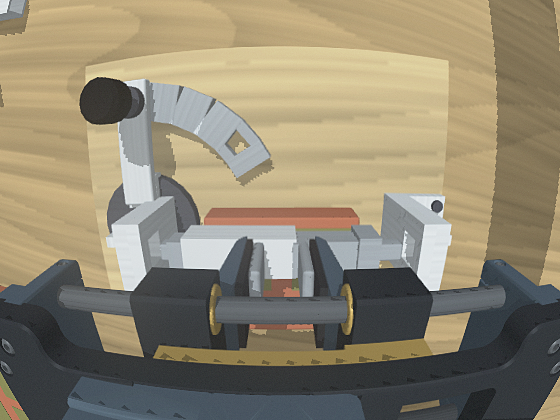

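View pics/s8a.png

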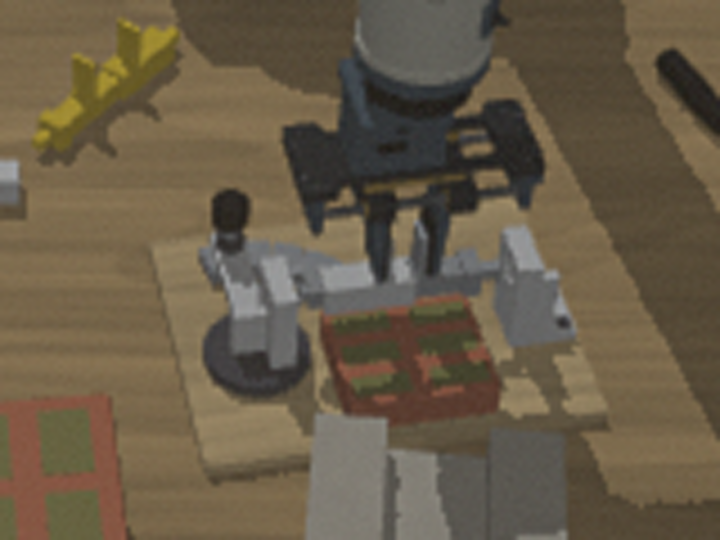

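The bar is between the stops, with its spigots level with the sockets at about (155,250) and (408,250). Now I release it in steps.

Run:
```python
from h import *
for w in (38,44,50,56,60):
    ctrl.command_gripper(w/91); print(w,ctrl.current_grip_width()*91,np.round(ctrl.current_contact_force(),1))
ctrl.sleep(.2); print(ctrl.current_t())
snap("wrist","pics/w9.png")
```

```text
38 38.10799389981741 [-0.5  0.  -2.8]
44 43.72865511506317 [-0.7 -0.  -2.2]
50 49.92776808771878 [ 1.   0.3 -3. ]
56 55.860283717425986 [ 0.2  0.1 -2.5]
60 59.82198346022816 [-0.2 -0.3 -2. ]
25.3167
```

View pics/w9.png

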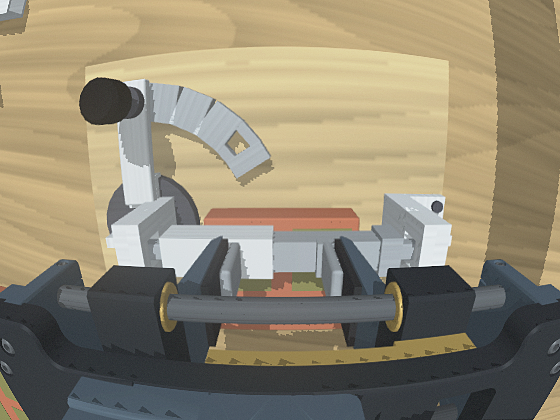

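Run:
```python
from h import *
for w in (64,70,91):
    ctrl.command_gripper(w/91); print(w,ctrl.current_grip_width()*91,np.round(ctrl.current_contact_force(),1))
ctrl.sleep(.3)
snap("wrist","pics/w10.png")
t=np.array(ctrl.current_tool_pos()); t[2]+=.06; print(ctrl.move_l(t,vel=.1,contact_N=6)); ctrl.sleep(.2)
im,tool=snap("wrist","pics/w11.png");np.savez("w11.npz",p=tool[0],r=tool[1])
cv2.imwrite("pics/w11a.png",cv2.resize(im[150:290,90:460],None,fx=2.1,fy=2.1,interpolation=cv2.INTER_CUBIC))
snap("scene","pics/s11.png");print(ctrl.current_t(),ctrl.current_tool_pos(),ctrl.current_contact_force())
a=cv2.imread("pics/s11.png");cv2.imwrite("pics/s11a.png",cv2.resize(a[180:300,260:420],None,fx=4.5,fy=4.5,interpolation=cv2.INTER_CUBIC))
```

```text
64 64.09628182532437 [0.2 0.1 0.5]
70 69.72585365971577 [-0.6 -0.1 -0.2]
91 91.12735380530042 [1.  0.2 0.5]
False
27.9083 [0.62129922 0.12603719 0.15454055] [-1.05518904 -1.98428985 -0.47384398]
```

View pics/w11.png

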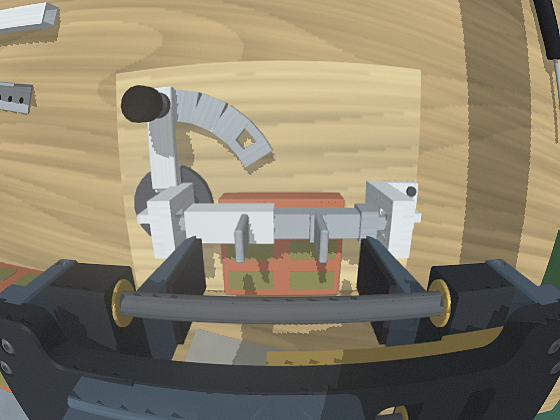

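View pics/s11a.png

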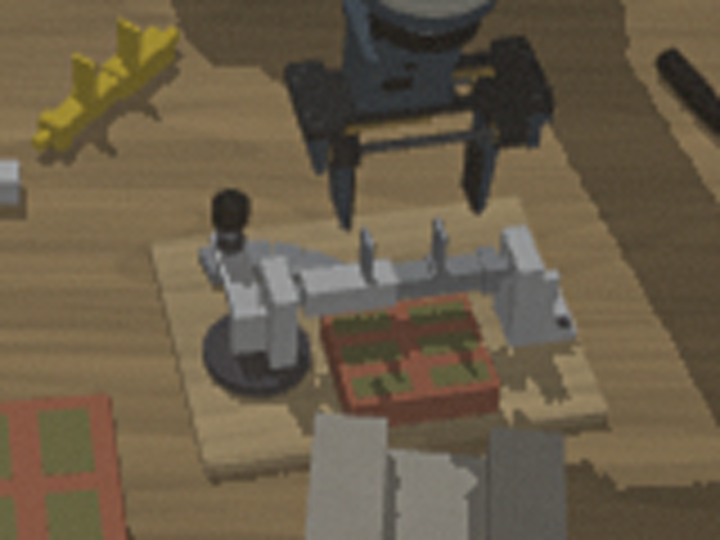

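View pics/w11a.png

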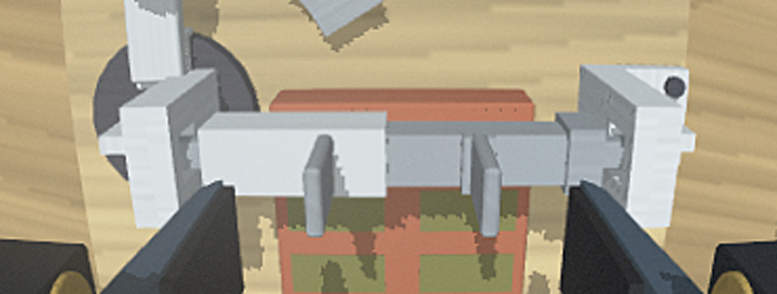

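Run:
```python
from h import *
d=np.load("w11.npz");tool=(d["p"],d["r"])
A=lambda x,y:((x+.5)/2.1-.5+90,(y+.5)/2.1-.5+150)
la,lb=[plane("wrist",A(*q),.126,tool) for q in((316,203),(487,201))]
print(la,lb,np.linalg.norm(la-lb))
a=cv2.imread("pics/w11.png")
cv2.imwrite("pics/w11b.png",cv2.hconcat([cv2.resize(a[175:265,140:230],None,fx=4.4,fy=4.4,interpolation=cv2.INTER_CUBIC),cv2.resize(a[175:265,335:425],None,fx=4.4,fy=4.4,interpolation=cv2.INTER_CUBIC)]))
```

```text
[0.62695417 0.09960975 0.126     ] [0.61624415 0.15257691 0.126     ] 0.05403909938707188
```

View pics/w11b.png

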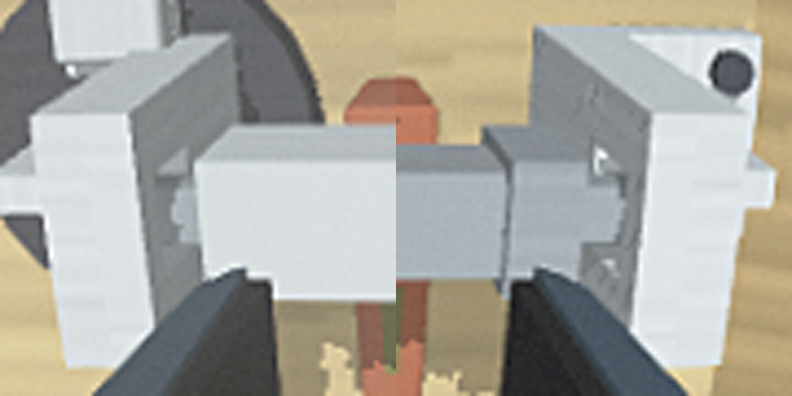

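Run:
```python
from h import *
d=np.load("w11.npz");tool=(d["p"],d["r"])
A=lambda x,y,u0:((x+.5)/4.4-.5+u0,(y+.5)/4.4-.5+175)
B=lambda x,y:((x+.5)/2.1-.5+90,(y+.5)/2.1-.5+150)
def f(n,uv,z): 
    w=plane("wrist",uv,z,tool);t=tool[1].T@(w-tool[0]);print(n,z,np.round(t[[0,2]]*1e3,1))
f("stopL",A(130,114,140),.095);f("stopR",A(654-396,112,335),.095)
for z in(.084,.088): f("shoulderL",A(198,163,140),z)
f("collar R edge top?",A(612-396,160,335),.086)
for z in(.122,.124,.128):
    f("la",B(316,203),z);f("lb",B(487,201),z)
```

```text
stopL 0.095 [-84.9  23. ]
stopR 0.095 [85.3 23.4]
shoulderL 0.084 [-76.6  10.9]
shoulderL 0.088 [-75.3  12.1]
collar R edge top? 0.086 [81.3 12.1]
la 0.122 [-27.6  -2.5]
lb 0.122 [27.5 -1.8]
la 0.124 [-27.3  -1.7]
lb 0.124 [27.2 -1. ]
la 0.128 [-26.8  -0. ]
lb 0.128 [26.7  0.7]
```

Run:
```python
from h import *
t=np.array(ctrl.current_tool_pos()); t[2]=.30; ctrl.move_l(t,vel=.2); ctrl.sleep(.3)
im,_=snap("wrist","pics/w12.png"); snap("top","pics/t12.png"); print(ctrl.current_t())
```

```text
29.1833
```

View pics/w12.png

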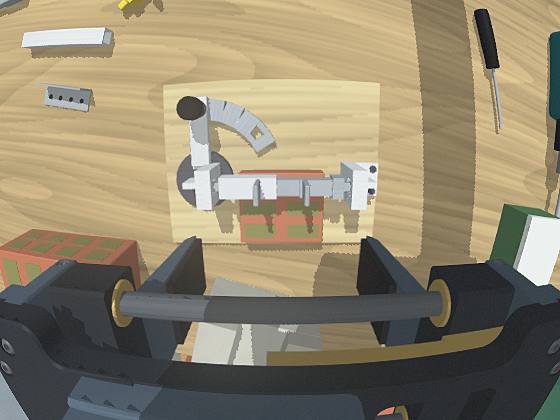

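View pics/t12.png

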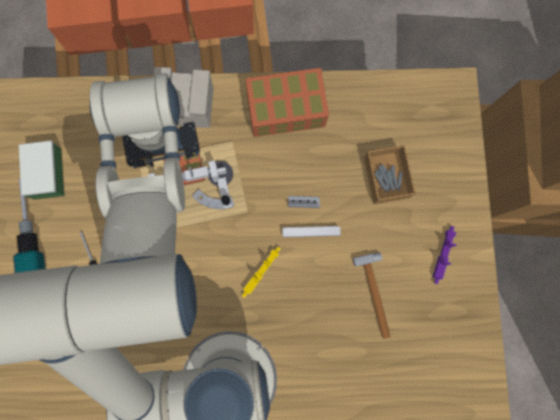

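The top view shows the offcut (311,231) and angle (304,202) where they started. The wrist view shows the bar seated between the stops at (205,187) and (360,187), lugs up, with the gripper clear of it.

```bash
python3 -c "
from bench import ctrl
print(ctrl.current_contact_force()); ctrl.sign_off(); print(ctrl.current_t())"
```

```text
[0.75861233 0.45543439 0.58544334]
the job is handed in; nothing more can be done
the job is handed in; nothing more can be done
```

The stand is set up for drilling and I handed the job in at about 29 s of the 54 s allowed; sign-off gave no verdict.

**What I did:** I pulled the index pin up 20 mm and swung the stop round until it met its end stop. I then let the pin drop and touched the knob top: it was at 0.0881 m, against 0.088 m when the pin is home. I squeezed the keeper bar to its hard stop by the lugs, lifted it, lowered it between the stops and released it in steps.

**Last checks:**
- **Fit:** both spigots are in their sockets. The lug centres are about ±27.5 mm from the middle (±28 expected) and the left shoulder is about 76 mm out (76 expected).
- **Height:** the bar appears to have settled a few mm in the socket clearance. I judged this from the lug positions in the picture rather than measuring it directly.
- **Lug spacing:** my first reading was 54 mm, against 56 mm for a fully seated bar. It came to about 55 mm once I allowed for the bar sitting lower, so I put the rest down to measurement error.
- **Right shoulder:** its edge was too unclear to measure, so that side rests on the lug position and the picture.
- **Bystanders:** the offcut and steel angle are at the same pixels as at the start. The screwdriver was never approached, but the arm partly hid it in the last top view.

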